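# Take the starting temperatures of two calorimeter blocks and hold up the reading

### The job

For the heat capacity practical, draw the probe thermometer straight up out of its stand and take the starting temperatures: put its stem down to the bottom of the narrow thermometer hole (not the wide heater hole) of the larger metal block for a full second, then do the same in the smaller block; the thermometer stores both readings. Then draw it out, lift it well above everything on the work area, lean it over by about 45 degrees or a little more so that its display looks upward to be read, and finish still holding it up like that, without letting go. Do not force the thin stem, tip or shove the blocks or the stand, or disturb the other things on the bench.

Things in the scene. Friction and masses are not known exactly. Their poses are not given: they have to be found in the camera images.
- thermometer: Pocket probe thermometer, 193 mm long, 60 g, standing tip down in the stand: steel stem 118 mm long, 4 mm thick, and a white flat-sided head 75 mm long, 22 mm wide, 17 mm thick. Origin at the stem's tip, z up the stem (head from z = 118 to 193 mm), x out of the display face, y across the 22 mm width. At the start the display faces the robot's left, or left and towards it (yaw 1.2 to 2.4).
- thermometer_tip (a point): The rounded tip of the stem (lower end), at the thermometer's origin, with the same axes.
- thermometer_head (a point): Centre of the head, 155.5 mm up from the tip; same axes: x straight out of the display (grey LCD window in a black surround, two round buttons below it); a steel pocket clip is on the back (-x). Grip the head across its 22 mm width (along y), 148 to 156 mm from the tip, so that the fingers clear the stand's cup and the gripper's body clears the head's top.
- stand: Thermometer stand, loose, 0.6 kg: grey round foot 86 mm across and 15 mm high, upright sheath tube of 8 mm bore, black cup on top. The head sits in the cup on a seat 134 mm up; the cup's rim is 36 mm across and 139 mm up. Origin under the foot's centre, z up. The tip stands 16 mm up inside the sheath: it must rise 125 mm straight up to come clear.
- large_block: Larger calorimeter block: plain aluminium cylinder 75 mm in diameter, 84 mm high, 1 kg, standing loose on the bench. Origin under its centre, z up. In its top are a wide heater hole (13 mm) at the centre and the narrow thermometer hole (9 mm in diameter, 45 mm deep), 21 mm from the axis towards the block's own +x.
- large_block_hole (a point): Centre of the mouth of the larger block's narrow thermometer hole, at its top face, 84 mm above the bench.
- large_block_bottom (a point): Centre of the floor of that hole, 45 mm below its mouth, 39 mm above the bench.
- small_block: Smaller calorimeter block: plain brass cylinder 50 mm in diameter, 60 mm high, 1 kg, standing loose on the bench. Origin under its centre, z up. Wide heater hole (13 mm) at the centre; narrow thermometer hole (9 mm in diameter, 45 mm deep) 15.5 mm from the axis towards the block's own +x.
- small_block_hole (a point): Centre of the mouth of the smaller block's narrow thermometer hole, at its top face, 60 mm above the bench.
- small_block_bottom (a point): Centre of the floor of that hole, 45 mm below its mouth, 15 mm above the bench.
- oil_bottle: Small brown bottle with black cap, 28 mm in diameter, 61 mm high, standing behind the blocks; origin under its centre. Leave it alone.
- dropper: Glass dropper with a red bulb, 162 mm long, 11 mm thick, lying behind the blocks; origin under its middle. Leave it alone.
- marker: Marker pen, 131 mm long, 20 mm thick, lying near the bench's front edge; origin under its middle. Leave it alone.
- bung: Cork bung, 28 mm in diameter, 24 mm high, standing behind the blocks; origin under its centre. Leave it alone.
Mind the look-alikes: they are no part of the job. What is shaped like the thermometer but brown or red is not meant.

How it is judged:
By the outcome, as a careful person would: the job done as asked, in the order asked, and still so for the second after the job is handed in, while the arm keeps its last pose, push and grip.
It also fails if it takes over 54 s, if anything falls off the work surface, if the arm or the gripper's body presses on something with over 40 N, if the wrist force passes 120 N, or if a joint passes its speed limit or range.

### The arm

A 7-joint arm with a two-finger parallel gripper is mounted at the origin on a cart in front of the work surface, level with it; the furniture and walls round the work are solid. World frame = base frame: x ahead of the robot, y to its left, z up, the work surface at z = 0. Lengths are in m, angles in rad, forces in N, time in s.
With the tool pointing down it reaches from about 0.4 to 0.875 m from the base axis. Payload 19.3 kg.
Tool frame: the origin (TCP) lies on the mounting face of the last link; the fingertips stand 173 mm ahead of it and the grasp point (between the pads) lies 155 mm ahead of it; z points along the fingers, y is the line along which they close (so a half turn about z gives the same grasp; the last joint's range is limited). The gripper opens to 85 mm and grips with 20 to 120 N. Pads are 22 mm wide; open, the fingers measure 114 mm over their backs; the gripper's body (76 mm by 85 mm) begins 54 mm behind the grasp point. The pads swing forward as they close: fully open they stand 13 mm farther back than shut.
Start: joints at [1.243, 0.521, -0.036, 1.599, 0.021, 1.021, -0.113], TCP at [0.159, -0.604, 0.405] pointing down, gripper open.
Joint ranges: [-2.91, 2.91], [-0.3, 2.13], [-1.5, 1.42], [0.17, 2.43], [-1.26, 4.41], [0.16, 1.93], [-2.52, 2.52]. Speed limits (rad/s): [1.89, 1.89, 2.39, 2.39, 3.01, 3.01, 3.01].

### API

Orientations are given as [roll, pitch, yaw] about the fixed x, y, z axes, in that order (R = Rz(yaw) Ry(pitch) Rx(roll)).
In Python, from workcell import bot, vision gives the robot as it stands.
- The arm moves only by the shell command python3 -m creep 'ROWS' [FORCE]. ROWS is JSON, a list that holds one entry, the list of rows, each a list of 7 numbers: the opening, from -1 (shut) to 1 (fully open), then the shift along the tool's x, y, z in cm, then the turn, a rotation vector about the tool's x, y, z in rad. In form: [[[grip, tx, ty, tz, rx, ry, rz], ...]]. A call has 1 to 12 rows; each row shifts and turns the commanded pose from where the row before left it, along the tool's axes as they then stand; what a row does not reach is not made up. A row lasts 1/8 s, in which the tool goes at most 62.5 mm and 10.7 degrees, less where a joint would pass 70% of its speed; a pose out of reach is approached as far as the arm can. A call with a gripper value outside its range is refused whole. The fingers move at their own pace and stop on an object; FORCE is the grip in N (left out, the last holds). Time passes only in rows, so rows that do not move let the fingers close. It gives the time, the measured TCP pose, the force, the opening and the grip force at its end, in the units of the state.
- bot.observe(): the state, without advancing time (a new reading comes with each control period).
- vision.grab_frame(name): name is "scene" or "top"; returns a dict with "image" (480x640x3 uint8, blue, green, red), "depth" (480x640 float32, m along the optical axis (not along the pixel's ray), 0 where there is no reading), "fovy" (degrees; the focal length in pixels is half the picture's height over the tangent of half this angle, whatever the lens; pixels are square), "cx", "cy" (the principal point, pixels), "k1" (the pictures are not rectified: a ray, as slopes to the right and down, at radius r is drawn at 1 + k1 r^2 times it, then the intrinsics apply), "cam_to_world" (4x4, takes a point from camera to world coordinates). Camera axes: x right, y down, z forward; pixel columns grow to the right and rows downward; lengths in m; the calibration is good to about 2 mm. A picture is of the moment at which its call begins.
- bot.job_done(): hands the job in; it is judged then, once.
The state is a dict: "clock": time; "qpos": joint angles; "qd": joint speeds; "joint_efforts": joint torques, N m; "position": TCP position; "tool_rot": TCP orientation; "force": force on the tool from outside, world axes, zero at the start; "moment": the same for the moment, N m; "grip_width": finger opening in m; "finger_force": force on a finger pad.
Only numpy, scipy, OpenCV 4.12 (cv2) and the standard library are available. Lean on these libraries where they do the work, as an engineer would, in place of code of your own. Each camera call takes 0.05 s, during which the arm holds its last target. There are 200 camera calls.

## Working session

There is one attempt and no reset: what is moved stays moved. The work goes in short steps, Python scripts to look and compute and a shell command to move; the robot and the scene stay as the last step left them, time stands still between calls to the robot, and variables do not carry over. Pictures are saved under pics/ and viewed, at most 10 in all, crops included, and the job is handed in when it is done.

```bash
mkdir -p pics; ls; cat > h.py <<'E'
import numpy as np, cv2
from scipy.spatial.transform import Rotation as R
from workcell import bot, vision
def K(f):
    h=f["image"].shape[0]; fl=h/2/np.tan(np.radians(f["fovy"])/2)
    return fl
def rays(f,uv):
    uv=np.atleast_2d(np.asarray(uv,float)); fl=K(f)
    d=(uv-[f["cx"],f["cy"]])/fl; s=d.copy()
    for _ in range(20): s=d/(1+f["k1"]*(s**2).sum(1,keepdims=True))
    return np.c_[s,np.ones(len(s))]
def world(f,uv,depth=None):
    uv=np.atleast_2d(uv); r=rays(f,uv)
    if depth is None: depth=f["depth"][uv[:,1].astype(int),uv[:,0].astype(int)]
    T=np.asarray(f["cam_to_world"]); return (r*np.reshape(depth,(-1,1)))@T[:3,:3].T+T[:3,3]
def atz(f,uv,z):
    T=np.asarray(f["cam_to_world"]); d=rays(f,uv)@T[:3,:3].T
    return T[:3,3]+d*((z-T[2,3])/d[:,2])[:,None]
def cloud(f):
    h,w=f["depth"].shape; g=np.mgrid[:h,:w]; uv=np.c_[g[1].ravel(),g[0].ravel()]
    return world(f,uv).reshape(h,w,3)
def save(f,n): cv2.imwrite(f"pics/{n}.png",f["image"])
E
python3 - <<'E'
from h import *
s=bot.observe(); print(s)
for n in("scene","top"):
    f=vision.grab_frame(n); save(f,n+"0"); np.save(n+"0.npy",f,allow_pickle=True)
    print(n,f["fovy"],f["cx"],f["cy"],f["k1"],np.round(f["cam_to_world"],3).tolist())
E
```

```text
pics
{'clock': 0.0, 'qpos': array([ 1.24276847,  0.52202938, -0.03631995,  1.59998406,  0.02120506,
        1.02110052, -0.11280416]), 'qd': array([-3.90662404e-04,  1.54303592e-04, -1.71407378e-04, -1.02116044e-03,
        1.16883908e-03, -9.58177770e-05,  1.71210635e-03]), 'joint_efforts': array([ 3.03495392e-05, -9.27098823e+01,  1.97974496e+00, -3.69922936e+01,
        1.77159469e-02,  8.20741203e-03,  5.48107198e-05]), 'position': array([ 0.15930341, -0.60421999,  0.4041247 ]), 'tool_rot': array([-3.14045995e+00,  8.87120872e-05,  2.57809532e-01]), 'force': array([ 1.12050301, -0.59204983,  0.30941374]), 'moment': array([-0.01397315, -0.0433764 , -0.02764355]), 'finger_force': 0.0, 'grip_width': 0.08562864055147486}
scene 44.31408045342572 315.0809865031488 232.60195614048502 -0.0950017219658761 [[-0.911, -0.192, 0.366, 0.085], [-0.412, 0.467, -0.783, 0.939], [-0.021, -0.864, -0.504, 0.758], [0.0, 0.0, 0.0, 1.0]]
top 57.8582395033472 323.64845012090365 242.22395397058585 0.006885396306470321 [[-0.085, -0.973, 0.215, 0.342], [-0.996, 0.082, -0.025, -0.021], [0.007, -0.216, -0.976, 1.12], [0.0, 0.0, 0.0, 1.0]]
```

View pics/scene0.png

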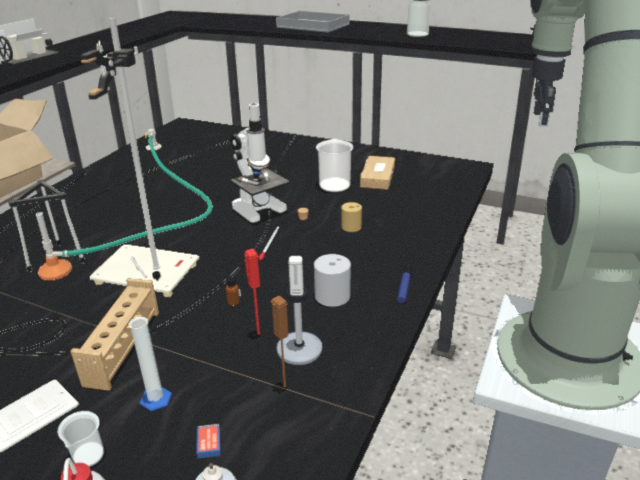

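View pics/top0.png

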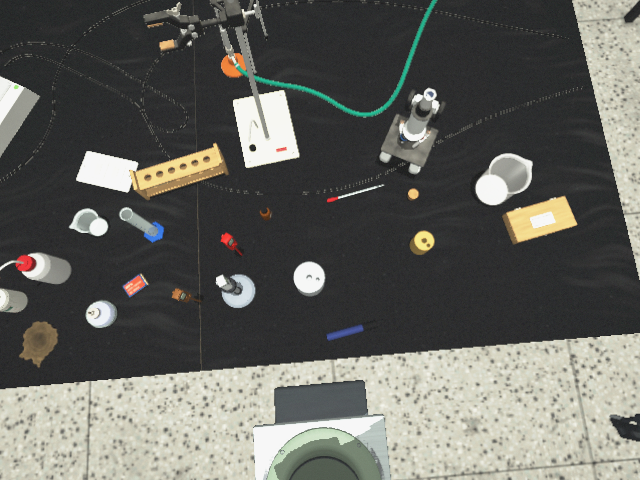

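The scene view shows the thermometer (white head) at about (296,275), the large block at (332,280) and the small block at (351,217). In the top view they are at about (235,287), (310,279) and (423,242). The red (230,242) and brown (182,295) look-alikes are nearby. Next I'll zoom in.

```bash
python3 - <<'E'
from h import *
t=np.load("top0.npy",allow_pickle=True).item(); s=np.load("scene0.npy",allow_pickle=True).item()
def crop(f,u,v,n=22,m=264): return cv2.resize(f["image"][v-n:v+n,u-n:u+n],(m,m),interpolation=cv2.INTER_CUBIC)
a=np.hstack([crop(t,310,279),crop(t,423,242),crop(t,235,287)])
b=np.hstack([crop(s,332,272),crop(s,351,213),crop(s,296,275)])
cv2.imwrite("pics/m1.png",np.vstack([a,b]))
for f,n in((t,"top"),(s,"scene")):
    C=cloud(f)
    for nm,(lo,hi,zl,zh) in dict(L=([.25,-.1],[.6,.12],.079,.089),).items():pass
    np.save(n+"c.npy",C)
    for nm,pts in (("top",dict(L=(310,279),S=(423,242),T=(226,281)))if n=="top" else ("scene",dict(L=(330,263),S=(352,207),T=(296,262)))): pass
    P=dict(L=(310,272),S=(423,240),T=(223,281)) if n=="top" else dict(L=(325,263),S=(347,207),T=(296,275))
    for k,(u,v) in P.items(): print(n,k,np.round(C[v,u],4))
E
```

```text
Traceback (most recent call last):
ValueError: too many values to unpack (expected 2)
```

View pics/m1.png

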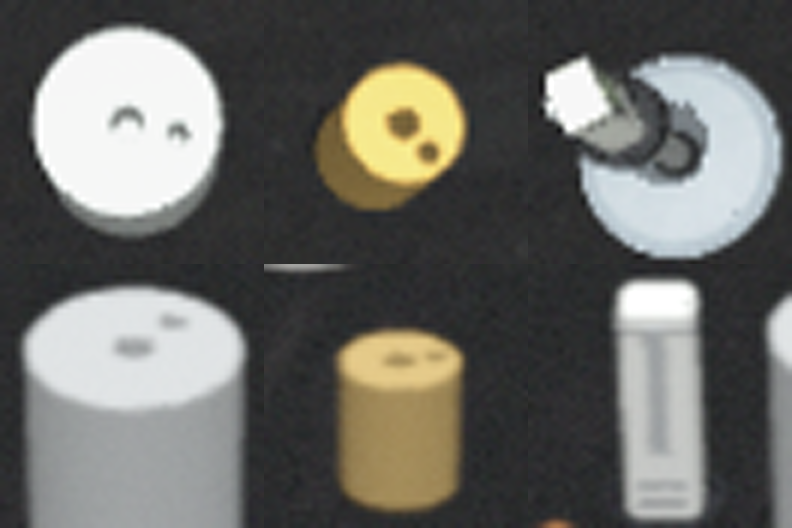

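In the montage (6x), the top view shows the large block's narrow hole at local (178,131) and the small block's at (164,152). In the scene view they are at (174,57) and (172,91). The display's long faint stripe faces the scene camera.

```bash
cat >> h.py <<'E'
def px(X,Y,u,v,n=22,s=6): return [[(X+.5)/s-.5+u-n,(Y+.5)/s-.5+v-n]]
def proj(f,P):
    T=np.asarray(f["cam_to_world"]); p=(np.atleast_2d(P)-T[:3,3])@T[:3,:3]; s=p[:,:2]/p[:,2:]
    return s*(1+f["k1"]*(s**2).sum(1,keepdims=True))*K(f)+[f["cx"],f["cy"]]
def tri(a,ua,b,ub):
    A=[];B=[]
    for f,u in((a,ua),(b,ub)):
        T=np.asarray(f["cam_to_world"]); d=(rays(f,u)@T[:3,:3].T)[0]; d/=np.linalg.norm(d); M=np.eye(3)-np.outer(d,d); A.append(M);B.append(M@T[:3,3])
    return np.linalg.solve(sum(A),sum(B))
E
python3 - <<'E'
from h import *
t=np.load("top0.npy",allow_pickle=True).item(); s=np.load("scene0.npy",allow_pickle=True).item()
np.set_printoptions(precision=4,suppress=True)
for n,z,(A,B,uA,uB) in [("L heater",.084,((127,122),(133,83),(310,279),(332,272))),("L hole",.084,((178,131),(174,57),(310,279),(332,272))),("L rimcentre",.084,((128,121),(133,83),(310,279),(332,272))),
 ("S heater",.060,((140,123),(135,95),(423,242),(351,213))),("S hole",.060,((164,152),(172,91),(423,242),(351,213)))]:
    a=px(*A,*uA);b=px(*B,*uB)
    print(n,"top",atz(t,a,z)[0],"scene",atz(s,b,z)[0],"tri",tri(t,a,s,b))
Ct=cloud(t);Cs=cloud(s)
for nm,C,f in(("top",Ct,t),("scene",Cs,s)):
    for k,z0,x0,y0,r in(("L",.084,.45,0,.1),("S",.06,.5,-.28,.1)):
        p=atz(t,px(128,121,310,279) if k=="L" else px(140,123,423,242),z0)[0]
        m=(np.hypot(C[...,0]-p[0],C[...,1]-p[1])<.055)&(abs(C[...,2]-z0)<.006)&(f["depth"]>0)
        q=C[m]; print(nm,k,"n",m.sum(),"midrange",(q[:,:2].min(0)+q[:,:2].max(0))/2,"mean",q.mean(0),"ext",np.ptp(q,axis=0))
# head & stand foot
p=atz(t,px(152,155,235,287),.015)[0]; print("foot top",p)
for nm,C,f in(("top",Ct,t),("scene",Cs,s)):
    d=np.hypot(C[...,0]-p[0],C[...,1]-p[1])<.06
    q=C[d&(abs(C[...,2]-.015)<.005)]; print(nm,"foot mid",(q[:,:2].min(0)+q[:,:2].max(0))/2,np.ptp(q,axis=0))
    q=C[d&(C[...,2]>.15)]; print(nm,"head n",len(q),q.min(0),q.max(0),"zs",np.percentile(q[:,2],[5,50,95]))
    m=d&(C[...,2]>.15); vs,us=np.nonzero(m); print(us.min(),us.max(),vs.min(),vs.max())
def big(f,u,v,n): return cv2.resize(f["image"][v-n:v+n,u-n:u+n],(400,400),interpolation=cv2.INTER_NEAREST)
g=np.hstack([big(t,226,283,10),big(s,296,276,25)]).astype(float); cv2.imwrite("pics/m2.png",g)
print(proj(t,atz(t,[[226,283]],.2)))
E
```

```text
L heater top [ 0.4883 -0.0051  0.084 ] scene [ 0.4887 -0.0044  0.084 ] tri [ 0.4886 -0.005   0.0836]
L hole top [ 0.4829 -0.0251  0.084 ] scene [ 0.4819 -0.0252  0.084 ] tri [ 0.4825 -0.0253  0.0839]
L rimcentre top [ 0.4886 -0.0055  0.084 ] scene [ 0.4887 -0.0044  0.084 ] tri [ 0.4889 -0.0054  0.0833]
S heater top [ 0.56   -0.2995  0.06  ] scene [ 0.5604 -0.2992  0.06  ] tri [ 0.5603 -0.2995  0.0598]
S hole top [ 0.5469 -0.3079  0.06  ] scene [ 0.5473 -0.3085  0.06  ] tri [ 0.5469 -0.3077  0.0605]
top L n 724 midrange [ 0.4874 -0.0046] mean [ 0.4876 -0.0045  0.0842] ext [0.0747 0.0749 0.0107]
top S n 294 midrange [ 0.5592 -0.2985] mean [ 0.5586 -0.2978  0.0599] ext [0.0494 0.0489 0.0114]
scene L n 626 midrange [ 0.4873 -0.0048] mean [ 0.4862 -0.0011  0.0835] ext [0.0741 0.0799 0.0106]
scene S n 179 midrange [ 0.5592 -0.2984] mean [ 0.5579 -0.2953  0.0593] ext [0.0502 0.055  0.0101]
foot top [0.4788 0.1779 0.015 ]
top foot mid [0.4779 0.1784] [0.0829 0.0822 0.0098]
top head n 156 [0.4661 0.1679 0.1505] [0.4908 0.191  0.2125] zs [0.1587 0.205  0.2107]
215 231 275 289
scene foot mid [0.4767 0.1794] [0.0811 0.0832 0.0099]
scene head n 423 [0.4653 0.1675 0.15  ] [0.4892 0.1919 0.2104] zs [0.154  0.1861 0.2089]
289 302 256 289
[[226. 283.]][ WARN:0@1.575] global loadsave.cpp:1063 imwrite_ Unsupported depth image for selected encoder is fallbacked to CV_8U.
```

View pics/m2.png

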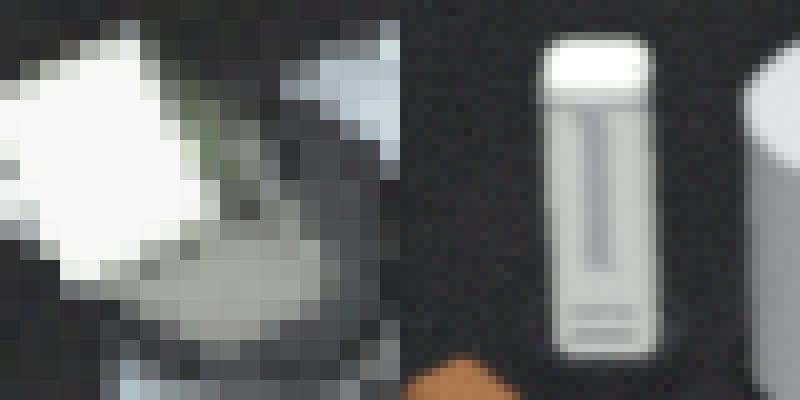

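The zoom shows the head top as a quad in the top view, with corners near (222,274), (226,283) and (219,286). The face towards the scene camera has a narrow strip and ribs, which looks like the clip. The face hidden from it looks dark green, which could be the LCD. I'll settle which face is the display after lifting.

```bash
cat >> h.py <<'E'
def to(target,yaw=None):
    "shift in tool axes (cm) and rotvec (tool) from the present measured pose"
    o=bot.observe(); r=R.from_euler('xyz',o["tool_rot"])
    d=r.inv().apply(np.asarray(target)-o["position"])*100
    rv=np.zeros(3) if yaw is None else (r.inv()*R.from_euler('xyz',[np.pi,0,yaw])).as_rotvec()
    return d,rv
def rep(): 
    o=bot.observe(); print({k:np.round(o[k],4).tolist() for k in("clock","qpos","position","tool_rot","force","grip_width","finger_force")})
E
python3 - <<'E'
from h import *
np.set_printoptions(precision=4,suppress=True)
t=np.load("top0.npy",allow_pickle=True).item()
c=atz(t,[[222-.5+.0,274-.5],[226.25-.5,283-.5],[219.25-.5,286.25-.5]],.209); print(c)
e=c[1]-c[0]; print("yaw edge",np.degrees(np.arctan2(e[1],e[0])),np.linalg.norm(e)); e=c[2]-c[1]; print(np.degrees(np.arctan2(e[1],e[0])),np.linalg.norm(e))
C=cloud(t)
m=(C[...,2]>.15)&(C[...,2]<.3)&(C[...,0]>.3)&(C[...,0]<.7)&(C[...,1]>-.4)&(C[...,1]<.4); n,l,st,ce=cv2.connectedComponentsWithStats(m.astype(np.uint8))
for i in range(1,n):
    q=C[l==i]; 
    if len(q)>8: print(st[i,4],q.min(0),q.max(0))
# min area rect of thermometer top
q=C[(C[...,2]>.2)&(C[...,2]<.215)&(abs(C[...,0]-.478)<.03)&(abs(C[...,1]-.179)<.03)][:,:2]; print(len(q),cv2.minAreaRect((q*1000).astype(np.float32)))
o=bot.observe(); n=20; psi=2.012; p1=np.array([.4783,.1785,.45])
d,rv=to(p1,psi); dl=rv[2]/n
S=sum(R.from_rotvec([0,0,dl*k]).as_matrix() for k in range(n)); print("row",np.linalg.solve(S,d),dl,rv)
E
```

```text
[[0.4934 0.1759 0.209 ]
 [0.4735 0.1676 0.209 ]
 [0.4679 0.1825 0.209 ]]
yaw edge -157.4707261344615 0.02147410699599312
110.68531341169984 0.015873786121054907
82 [0.639  0.3798 0.1507] [0.6686 0.3993 0.1754]
131 [0.5612 0.1565 0.1504] [0.5854 0.1789 0.1973]
156 [0.4661 0.1679 0.1505] [0.4908 0.191  0.2125]
147 [0.4477 0.2634 0.1513] [0.4739 0.2873 0.1965]
96 ((477.87310791015625, 180.20526123046875), (21.80323600769043, 20.90181541442871), 19.268075942993164)
row [ 4.7989 -0.4467 -0.2258] -0.08771085962832688 [-0.0008 -0.0009 -1.7542]
```

```bash
python3 -m creep '[[[0.2,4.8,-0.45,-0.23,0,0,-0.085],[0.2,4.8,-0.45,-0.23,0,0,-0.085],[0.2,4.8,-0.45,-0.23,0,0,-0.085],[0.2,4.8,-0.45,-0.23,0,0,-0.085],[0.2,4.8,-0.45,-0.23,0,0,-0.085],[0.2,4.8,-0.45,-0.23,0,0,-0.085],[0.2,4.8,-0.45,-0.23,0,0,-0.085],[0.2,4.8,-0.45,-0.23,0,0,-0.085],[0.2,4.8,-0.45,-0.23,0,0,-0.085],[0.2,4.8,-0.45,-0.23,0,0,-0.085]]]' 30
python3 - <<'E'
from h import *
rep(); n=10; d,rv=to([.4783,.179,.45],1.955); dl=rv[2]/n
S=sum(R.from_rotvec([0,0,dl*k]).as_matrix() for k in range(n)); print("row",np.linalg.solve(S,d),dl,rv)
E
```

```text
clock: 1.35
position: [0.5075, -0.2896, 0.4275]
tool_rot: [-3.141, -0.0, 1.111]
force: [0.9, -0.6, 0.1]
grip_width: 0.0515
finger_force: 0.0
{'clock': 1.35, 'qpos': [0.6548, 0.449, -0.332, 1.6727, 0.1638, 1.0478, -0.189], 'position': [0.5075, -0.2896, 0.4275], 'tool_rot': [-3.1411, -0.0001, 1.1106], 'force': [0.8838, -0.6367, 0.0975], 'grip_width': 0.0515, 'finger_force': 0.0}
row [ 4.78742491 -0.68633535 -0.22378301] -0.08444287370808684 [-4.04412051e-04 -2.88609284e-04 -8.44428737e-01]
```

```bash
python3 -m creep '[[[0.2,4.8,-0.69,-0.22,0,0,-0.0845],[0.2,4.8,-0.69,-0.22,0,0,-0.0845],[0.2,4.8,-0.69,-0.22,0,0,-0.0845],[0.2,4.8,-0.69,-0.22,0,0,-0.0845],[0.2,4.8,-0.69,-0.22,0,0,-0.0845],[0.2,4.8,-0.69,-0.22,0,0,-0.0845],[0.2,4.8,-0.69,-0.22,0,0,-0.0845],[0.2,4.8,-0.69,-0.22,0,0,-0.0845],[0.2,4.8,-0.69,-0.22,0,0,-0.0845],[0.2,4.8,-0.69,-0.22,0,0,-0.0845],[0.2,0,0,0,0,0,0],[0.2,0,0,0,0,0,0]]]' 30
python3 - <<'E'
from h import *
rep(); print(to([.4783,.179,.323],1.955))
E
```

```text
clock: 2.85
position: [0.4787, 0.1785, 0.4495]
tool_rot: [-3.141, 0.0, 1.952]
force: [-0.1, -0.7, -0.6]
grip_width: 0.0518
finger_force: 0.0
{'clock': 2.85, 'qpos': [0.0569, 0.3519, -0.679, 1.8164, 0.2508, 1.0611, -0.3344], 'position': [0.4787, 0.1785, 0.4495], 'tool_rot': [-3.1411, 0.0003, 1.9523], 'force': [-0.0956, -0.6648, -0.6426], 'grip_width': 0.0518, 'finger_force': 0.0}
(array([ 6.16472074e-02, -1.25394116e-02,  1.26487391e+01]), array([-0.00050295,  0.00030085, -0.00269915]))
```

```bash
python3 -m creep '[[[0.2,0.05,0,4,0,0,0],[0.2,0,0,4,0,0,0],[0.2,0,0,3,0,0,0],[0.2,0,0,1.65,0,0,0],[0.2,0,0,0,0,0,0],[0.2,0,0,0,0,0,0]]]' 30
python3 - <<'E'
from h import *
rep()
a=[]
for n in("top","scene"):
    f=vision.grab_frame(n); np.save(n+"1.npy",f,allow_pickle=True)
    u,v=np.round(proj(f,[[.478,.179,.19]])[0]).astype(int); k=30
    a.append(cv2.resize(f["image"][v-k:v+k,u-k:u+k],(400,400),interpolation=cv2.INTER_CUBIC))
cv2.imwrite("pics/m3.png",np.hstack(a))
E
```

```text
clock: 3.6
position: [0.4788, 0.1793, 0.3242]
tool_rot: [3.14, 0.0, 1.952]
force: [-0.7, -0.3, 0.6]
grip_width: 0.0515
finger_force: 0.0
{'clock': 3.6, 'qpos': [-0.0178, 0.5117, -0.6075, 1.9505, 0.4011, 0.7991, -0.4685], 'position': [0.4788, 0.1793, 0.3242], 'tool_rot': [3.1403, 0.0001, 1.9522], 'force': [-0.7337, -0.3071, 0.5743], 'grip_width': 0.0515, 'finger_force': 0.0}
```

View pics/m3.png

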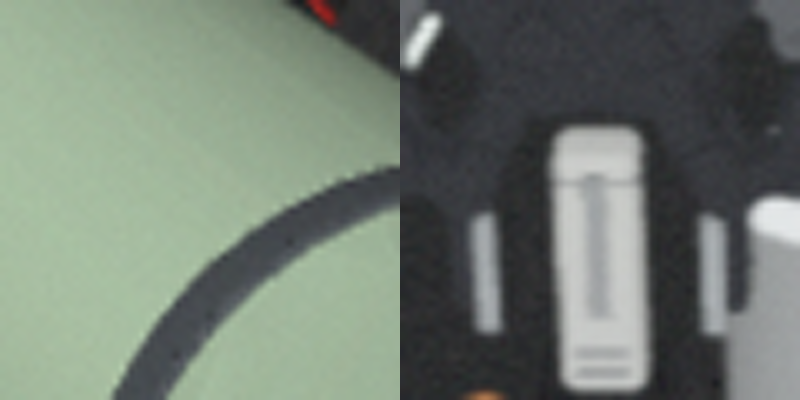

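The fingers straddle the head symmetrically: pads at x≈502 and 700, head at 560–645. The top view is blocked by the arm. The face towards the scene camera has a clip-like bar and ribs. Close and lift.

```bash
python3 -m creep '[[[-1,0,0,0,0,0,0],[-1,0,0,0,0,0,0],[-1,0,0,0,0,0,0],[-1,0,0,0,0,0,0],[-1,0,0,0,0,0,0],[-1,0,0,0,0,0,0]]]' 40
python3 -c "
from h import *
rep()"
```

```text
clock: 4.45
position: [0.4785, 0.1794, 0.3237]
tool_rot: [3.141, 0.0, 1.953]
force: [-2.0, -0.3, 6.8]
grip_width: 0.0217
finger_force: 41.3
{'clock': 4.45, 'qpos': [-0.0183, 0.5122, -0.6073, 1.9513, 0.4016, 0.7986, -0.469], 'position': [0.4785, 0.1794, 0.3237], 'tool_rot': [3.141, 0.0003, 1.9526], 'force': [-2.0284, -0.2976, 6.78], 'grip_width': 0.0217, 'finger_force': 41.2931}
```

```bash
python3 -m creep '[[[-1,0,0,-0.3,0,0,0],[-1,0,0,-1,0,0,0],[-1,0,0,-1.5,0,0,0],[-1,0,0,-2,0,0,0],[-1,0,0,-2,0,0,0],[-1,0,0,-2,0,0,0],[-1,0,0,-2,0,0,0],[-1,0,0,-2,0,0,0],[-1,0,0,-2,0,0,0],[-1,0,0,-1.2,0,0,0],[-1,0,0,0,0,0,0],[-1,0,0,0,0,0,0]]]' 40
python3 - <<'E'
from h import *
rep(); o=bot.observe(); g=o["position"]-[0,0,.155]
a=[]
for n,sz in(("scene",400),("top",400)):
    f=vision.grab_frame(n); np.save(n+"2.npy",f,allow_pickle=True)
    u,v=np.round(proj(f,[g-[0,0,.06]])[0]).astype(int); k=50 if n=="scene" else 50; print(n,u,v)
    v=min(max(v,k),480-k)
    a.append(cv2.resize(f["image"][v-k:v+k,u-k:u+k],(400,400),interpolation=cv2.INTER_CUBIC))
cv2.imwrite("pics/m4.png",np.hstack(a))
E
```

```text
clock: 5.95
position: [0.4783, 0.1792, 0.4827]
tool_rot: [-3.141, -0.0, 1.953]
force: [0.4, 0.2, -1.2]
grip_width: 0.0217
finger_force: 40.4
{'clock': 5.95, 'qpos': [0.0714, 0.3191, -0.6927, 1.77, 0.2228, 1.1331, -0.3099], 'position': [0.4783, 0.1792, 0.4827], 'tool_rot': [-3.1408, -0.0, 1.9527], 'force': [0.3743, 0.2004, -1.2293], 'grip_width': 0.0217, 'finger_force': 40.3618}
scene 294 228
top 213 277
```

View pics/m4.png

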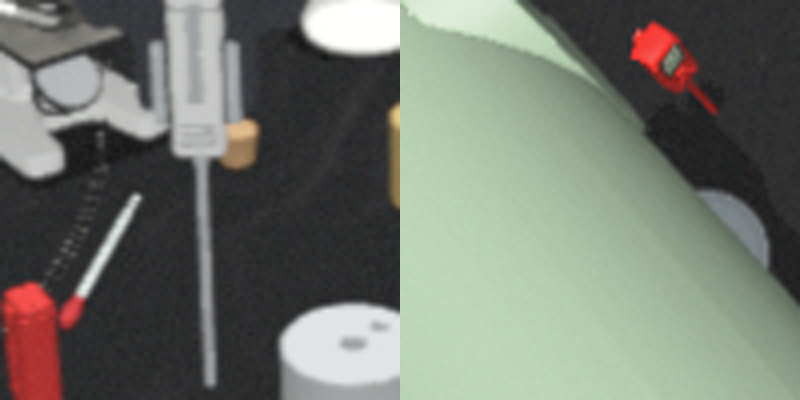

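The scene view shows the stem free of the stand, with its tip at local (210,384). The red look-alike's display (black surround, grey window) is visible in the top view. I'll check the tip position and stem lean, then work out the shift to the large block.

```bash
python3 - <<'E'
from h import *
np.set_printoptions(precision=4,suppress=True)
f=np.load("scene2.npy",allow_pickle=True).item(); o=bot.observe()
tip=px(210,383,294,228,50,4); neck=px(201,160,294,228,50,4)
print("px",tip,neck,"expected",proj(f,[o["position"]-[0,0,.308],o["position"]-[0,0,.19]]))
print(to([.482,-.025,.4827]))
E
```

```text
px [[296.125, 273.375]] [[293.875, 217.625]] expected [[296.0245 274.5643]
 [293.3842 215.4482]]
(array([-19.0923,  -7.2747,  -0.0065]), array([0., 0., 0.]))
```

```bash
python3 -m creep '[[[-1,-2,-0.73,0,0,0,0],[-1,-3.5,-1.35,0,0,0,0],[-1,-4,-1.5,0,0,0,0],[-1,-4,-1.5,0,0,0,0],[-1,-3.6,-1.4,0.5,0,0,0],[-1,-2,-0.8,1.5,0,0,0],[-1,0,0,2,0,0,0],[-1,0,0,2,0,0,0],[-1,0,0,0.5,0,0,0],[-1,0,0,0,0,0,0],[-1,0,0,0,0,0,0]]]' 40
cat > pic.py <<'E'
from h import *
import sys
np.set_printoptions(precision=4,suppress=True)
rep(); o=bot.observe(); r=R.from_euler('xyz',o["tool_rot"]); tipw=o["position"]+r.apply([0,0,.308]); print("tip pred",tipw)
tag=sys.argv[1]; k=int(sys.argv[2]); off=np.array(eval(sys.argv[3])) if len(sys.argv)>3 else 0
a=[]
for n in("top","scene"):
    f=vision.grab_frame(n); np.save(n+tag+".npy",f,allow_pickle=True)
    p=proj(f,[tipw])[0]; u,v=np.round(proj(f,[tipw+off])[0]).astype(int); u=min(max(u,k),640-k);v=min(max(v,k),480-k)
    s=400/(2*k); print(n,"centre",u,v,"pred tip local",((p-[u-k,v-k]+.5)*s-.5))
    a.append(cv2.resize(f["image"][v-k:v+k,u-k:u+k],(400,400),interpolation=cv2.INTER_CUBIC))
cv2.imwrite(f"pics/m{tag}.png",np.hstack(a))
E
python3 pic.py 5 25
```

```text
clock: 7.42
position: [0.4822, -0.0248, 0.4187]
tool_rot: [3.141, 0.0, 1.953]
force: [0.2, -0.1, -0.9]
grip_width: 0.0216
finger_force: 40.3
{'clock': 7.425, 'qpos': [0.4071, 0.3244, -0.5937, 1.9249, 0.2202, 0.9556, 0.092], 'position': [0.4822, -0.0248, 0.4187], 'tool_rot': [3.1408, 0.0002, 1.9531], 'force': [0.2433, -0.0542, -0.8958], 'grip_width': 0.0216, 'finger_force': 40.2967}
tip pred [ 0.4824 -0.0248  0.1107]
top centre 317 277 pred tip local [203.695  204.2344]
scene centre 338 248 pred tip local [205.6292 206.1885]
```

View pics/m5.png

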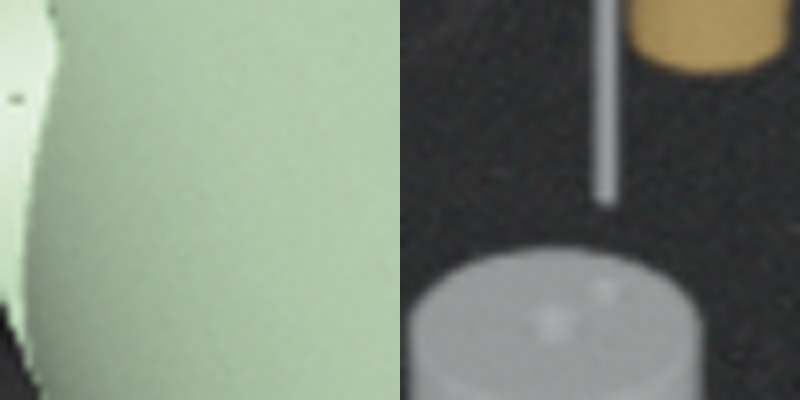

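The scene view shows the stem tip at local (205,206), exactly as predicted. The narrow hole shows light at (205,291) and the heater hole at (153,323).

```bash
python3 - <<'E'
from h import *
np.set_printoptions(precision=4,suppress=True)
f=np.load("scene5.npy",allow_pickle=True).item()
for z in(.0836,.084):
  for p in((205,291),(153,323)): print(z,atz(f,px(*p,338,248,25,8),z)[0])
# subpixel hole centroid
g=f["image"].astype(float).mean(2)
c=px(205,291,338,248,25,8)[0]; u,v=np.round(c).astype(int); w=g[v-3:v+4,u-4:u+5]; print(np.round(w).astype(int))
# subpixel dark centroids in the first frames
for n,cs in(("top",((178,131,310,279),(127,122,310,279),(164,152,423,242),(140,123,423,242))),("scene",((174,57,332,272),(133,83,332,272),(172,91,351,213),(135,95,351,213)))):
    f=np.load(n+"0.npy",allow_pickle=True).item(); g=f["image"].astype(float).mean(2)
    for i,c in enumerate(cs):
        q=np.round(px(*c)[0]).astype(int); yy,xx=np.mgrid[-2:3,-3:4]; b=g[q[1]-2:q[1]+3,q[0]-3:q[0]+4]; w=np.clip(np.median(b)-8-b,0,None) if b.std() else b
        m=[(w*xx).sum()/w.sum()+q[0],(w*yy).sum()/w.sum()+q[1]]; print(n,i,atz(f,[m],.084 if i<2 else .06)[0])
E
```

```text
0.0836 [ 0.4831 -0.026   0.0836]
0.0836 [ 0.4898 -0.0066  0.0836]
0.084 [ 0.4829 -0.0254  0.084 ]
0.084 [ 0.4895 -0.006   0.084 ]
[[152 153 151 152 151 151 145 144 134]
 [153 153 152 155 154 154 151 153 149]
 [151 153 154 162 168 164 159 154 153]
 [153 150 155 161 166 164 155 150 152]
 [153 152 152 159 164 162 152 148 152]
 [157 153 155 154 156 154 153 154 151]
 [161 155 152 154 153 154 153 151 152]]
top 0 [ 0.483  -0.0254  0.084 ]
top 1 [ 0.4909 -0.0051  0.084 ]
top 2 [ 0.5467 -0.3082  0.06  ]
top 3 [ 0.56   -0.2992  0.06  ]
scene 0 [ 0.4825 -0.0245  0.084 ]
scene 1 [ 0.4883 -0.0041  0.084 ]
scene 2 [ 0.5453 -0.3156  0.06  ]
scene 3 [ 0.56   -0.2982  0.06  ]
```

Tip is within 0.5 mm of the hole's centre. Descend gently.

```bash
python3 -m creep '[[[-1,0,0,1,0,0,0],[-1,0,0,1.3,0,0,0],[-1,0,0,0.5,0,0,0],[-1,0,0,0.5,0,0,0],[-1,0,0,0,0,0,0]]]' 40
python3 -c "
from h import *
rep()"
```

```text
clock: 8.15
position: [0.482, -0.025, 0.3849]
tool_rot: [-3.141, -0.0, 1.953]
force: [0.4, -0.5, -1.0]
grip_width: 0.0216
finger_force: 40.3
{'clock': 8.15, 'qpos': [0.3891, 0.3688, -0.5791, 1.9642, 0.2582, 0.8817, 0.057], 'position': [0.482, -0.025, 0.3849], 'tool_rot': [-3.1412, -0.0003, 1.9529], 'force': [0.3506, -0.5372, -0.9872], 'grip_width': 0.0216, 'finger_force': 40.3216}
```

```bash
python3 pic.py 6 25
```

```text
{'clock': 8.15, 'qpos': [0.3891, 0.3688, -0.5791, 1.9642, 0.2582, 0.8817, 0.057], 'position': [0.482, -0.025, 0.3849], 'tool_rot': [-3.1412, -0.0003, 1.9529], 'force': [0.3506, -0.5372, -0.9872], 'grip_width': 0.0216, 'finger_force': 40.3216}
tip pred [ 0.4818 -0.025   0.0769]
top centre 317 279 pred tip local [205.4445 205.6423]
scene centre 339 262 pred tip local [200.117  203.2892]
```

View pics/m6.png

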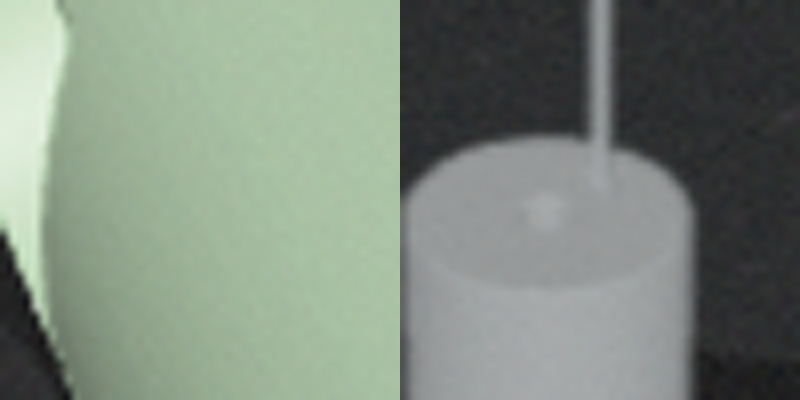

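The stem ends at the narrow hole at local (198,188), already 7 mm in, with no contact force. Continue.

```bash
python3 -m creep '[[[-1,0,0,1,0,0,0],[-1,0,0,1.2,0,0,0],[-1,0,0,0.8,0,0,0],[-1,0,0,0.4,0,0,0],[-1,0,0,0,0,0,0],[-1,0,0,0,0,0,0]]]' 40; python3 -m creep '[[[-1,0,0,0.15,0,0,0],[-1,0,0,0,0,0,0]]]' 40;  python3 -m creep '[[[-1,0,0,0.12,0,0,0],[-1,0,0,0,0,0,0]]]' 40
```

```text
clock: 9.0
position: [0.4821, -0.025, 0.3514]
tool_rot: [3.141, 0.0, 1.953]
force: [-0.2, 1.1, -0.6]
grip_width: 0.0213
finger_force: 40.3
clock: 9.25
position: [0.482, -0.025, 0.3497]
tool_rot: [3.142, 0.0, 1.953]
force: [-0.2, 1.1, -0.4]
grip_width: 0.0216
finger_force: 40.3
clock: 9.5
position: [0.482, -0.025, 0.3485]
tool_rot: [-3.142, -0.0, 1.953]
force: [-0.0, -0.5, -0.2]
grip_width: 0.0215
finger_force: 40.3
```

```bash
python3 -m creep '[[[-1,0,0,0.08,0,0,0],[-1,0,0,0,0,0,0]]]' 40;  python3 -m creep '[[[-1,0,0,0.05,0,0,0],[-1,0,0,0,0,0,0]]]' 40
```

```text
clock: 9.75
position: [0.482, -0.025, 0.3476]
tool_rot: [-3.142, -0.0, 1.953]
force: [0.3, -0.6, -1.4]
grip_width: 0.0211
finger_force: 40.3
clock: 10.0
position: [0.482, -0.025, 0.3472]
tool_rot: [-3.142, -0.0, 1.953]
force: [-0.3, 0.5, -0.8]
grip_width: 0.0216
finger_force: 40.3
```

```bash
python3 -m creep '[[[-1,0,0,0.06,0,0,0],[-1,0,0,0,0,0,0]]]' 40;  python3 -m creep '[[[-1,0,0,0.05,0,0,0],[-1,0,0,0,0,0,0]]]' 40
```

```text
clock: 10.25
position: [0.482, -0.025, 0.3466]
tool_rot: [-3.142, -0.0, 1.953]
force: [-0.2, 0.7, -1.0]
grip_width: 0.0215
finger_force: 40.4
clock: 10.5
position: [0.4821, -0.025, 0.3462]
tool_rot: [3.141, 0.0, 1.953]
force: [-0.5, -0.3, 0.6]
grip_width: 0.0213
finger_force: 40.8
```

```bash
python3 -m creep '[[[-1,0,0,0.03,0,0,0],[-1,0,0,0,0,0,0]]]' 40;  python3 -m creep '[[[-1,0,0,0.03,0,0,0],[-1,0,0,0,0,0,0]]]' 40
```

```text
clock: 10.75
position: [0.4821, -0.025, 0.3459]
tool_rot: [3.141, 0.0, 1.953]
force: [-1.9, -0.7, 4.4]
grip_width: 0.0217
finger_force: 41.2
clock: 11.0
position: [0.4821, -0.025, 0.3457]
tool_rot: [3.141, 0.0, 1.953]
force: [-1.1, -1.2, 6.9]
grip_width: 0.0213
finger_force: 41.6
```

Floor contact at about 7 N. Ease off a touch and dwell for 1.25 s.

```bash
python3 -m creep '[[[-1,0,0,-0.03,0,0,0],[-1,0,0,0,0,0,0],[-1,0,0,0,0,0,0],[-1,0,0,0,0,0,0],[-1,0,0,0,0,0,0],[-1,0,0,0,0,0,0],[-1,0,0,0,0,0,0],[-1,0,0,0,0,0,0],[-1,0,0,0,0,0,0],[-1,0,0,0,0,0,0],[-1,0,0,0,0,0,0]]]' 40; python3 -m creep '[[[-1,0,0,-0.5,0,0,0],[-1,0,0,-1,0,0,0],[-1,0,0,-1.5,0,0,0],[-1,0,0,-1.5,0,0,0],[-1,0,0,-1.5,0,0,0],[-1,0,0,-1,0,0,0],[-1,0,0,-0.5,0,0,0],[-1,0,0,0,0,0,0]]]' 40
python3 -c "
from h import *
rep();o=bot.observe();print(to([.5465,-.3075,o['position'][2]]))"
```

```text
clock: 12.38
position: [0.4821, -0.025, 0.3458]
tool_rot: [3.141, 0.0, 1.953]
force: [-0.0, 0.1, 4.8]
grip_width: 0.0216
finger_force: 41.1
clock: 13.38
position: [0.482, -0.0251, 0.4209]
tool_rot: [3.141, 0.0, 1.953]
force: [-0.3, -1.1, -1.7]
grip_width: 0.0217
finger_force: 40.3
{'clock': 13.375, 'qpos': [0.4097, 0.3218, -0.5956, 1.9223, 0.2183, 0.9612, 0.0938], 'position': [0.482, -0.0251, 0.4209], 'tool_rot': [3.1415, 0.0001, 1.9527], 'force': [-0.2927, -1.0513, -1.709], 'grip_width': 0.0217, 'finger_force': 40.3211}
(array([-2.86117157e+01, -4.54034246e+00,  3.05416659e-03]), array([0., 0., 0.]))
```

```bash
python3 -m creep '[[[-1,-2,-0.32,0,0,0,0],[-1,-4,-0.63,0,0,0,0],[-1,-4.5,-0.71,0,0,0,0],[-1,-4.5,-0.72,0,0,0,0],[-1,-4.5,-0.72,0,0,0,0],[-1,-4.5,-0.72,0,0,0,0],[-1,-3,-0.47,0.5,0,0,0],[-1,-1.6,-0.25,1,0,0,0],[-1,0,0,1,0,0,0],[-1,0,0,0.5,0,0,0],[-1,0,0,0,0,0,0],[-1,0,0,0,0,0,0]]]' 40; python3 pic.py 7 25
```

```text
clock: 14.88
position: [0.5467, -0.3067, 0.3913]
tool_rot: [3.141, 0.0, 1.954]
force: [0.5, 0.1, -0.9]
grip_width: 0.0218
finger_force: 40.3
{'clock': 14.875, 'qpos': [0.7273, 0.5721, -0.4669, 1.5918, 0.2856, 1.0455, 0.563], 'position': [0.5467, -0.3067, 0.3913], 'tool_rot': [3.1412, 0.0004, 1.9535], 'force': [0.4787, 0.1061, -0.9038], 'grip_width': 0.0218, 'finger_force': 40.3288}
tip pred [ 0.5468 -0.3068  0.0833]
top centre 430 243 pred tip local [201.8784 203.296 ]
scene centre 357 198 pred tip local [205.9624 202.5693]
```

View pics/m7.png

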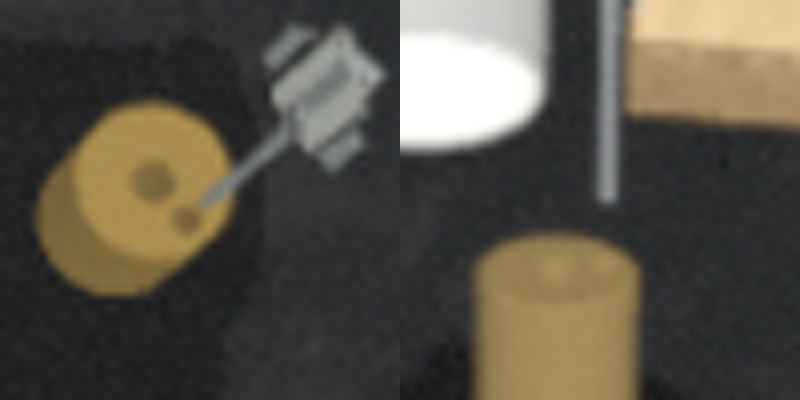

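The top view shows the tip at (203,206) as predicted, the narrow hole at (187,219) and the heater hole at (154,183). It also shows the clip side of the head, so the display faces the opposite way (yaw ≈ -1.19).

```bash
python3 - <<'E'
from h import *
np.set_printoptions(precision=4,suppress=True)
f=np.load("top7.npy",allow_pickle=True).item()
for p in((187,219),(154,183)): print(atz(f,px(*p,430,243,25,8),.06)[0])
print("tip",atz(f,px(203,207,430,243,25,8),.0842)[0])
g=np.load("scene7.npy",allow_pickle=True).item()
for p in((159,268),(200,264)): print(atz(g,px(*p,357,198,25,8),.06)[0])
print("rim mid",atz(g,px(157,268,357,198,25,8),.06)[0])
print(to([.5467,-.3075,.35]))
E
```

```text
[ 0.5468 -0.3079  0.06  ]
[ 0.5591 -0.2992  0.06  ]
tip [ 0.5455 -0.3067  0.0842]
[ 0.5603 -0.3014  0.06  ]
[ 0.5492 -0.3088  0.06  ]
rim mid [ 0.5609 -0.3011  0.06  ]
(array([-0.0439, -0.0085,  4.1252]), array([0., 0., 0.]))
```

```bash
python3 -m creep '[[[-1,-0.11,0.02,0,0,0,0],[-1,0,0,1,0,0,0],[-1,0,0,1,0,0,0],[-1,0,0,0.6,0,0,0],[-1,0,0,0.5,0,0,0],[-1,0,0,0,0,0,0]]]' 40; python3 pic.py 8 25
```

```text
clock: 15.72
position: [0.5471, -0.3082, 0.3594]
tool_rot: [-3.141, -0.0, 1.953]
force: [0.6, 0.2, -0.6]
grip_width: 0.0215
finger_force: 40.3
{'clock': 15.725, 'qpos': [0.7214, 0.6076, -0.4562, 1.6186, 0.3059, 0.9875, 0.5481], 'position': [0.5471, -0.3082, 0.3594], 'tool_rot': [-3.1413, -0.0005, 1.9529], 'force': [0.5517, 0.1555, -0.6474], 'grip_width': 0.0215, 'finger_force': 40.3381}
tip pred [ 0.5469 -0.3081  0.0514]
top centre 427 246 pred tip local [205.1331 200.4088]
scene centre 357 209 pred tip local [205.6706 202.0911]
```

View pics/m8.png

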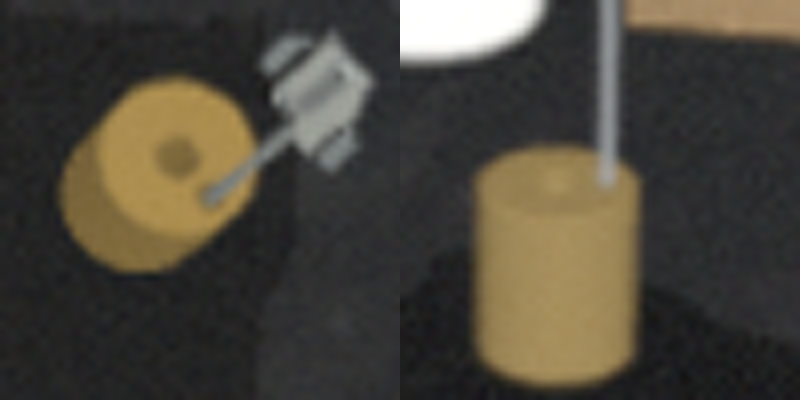

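The stem enters the narrow hole at top local (211,195), with no contact force. Descend to the floor.

```bash
python3 -m creep '[[[-1,0,0,0.8,0,0,0],[-1,0,0,1,0,0,0],[-1,0,0,1,0,0,0],[-1,0,0,0.6,0,0,0],[-1,0,0,0.15,0,0,0],[-1,0,0,0,0,0,0]]]' 40; python3 -m creep '[[[-1,0,0,0.1,0,0,0],[-1,0,0,0,0,0,0]]]' 40;python3 -m creep '[[[-1,0,0,0.05,0,0,0],[-1,0,0,0,0,0,0]]]' 40
```

```text
clock: 16.58
position: [0.5471, -0.3083, 0.3244]
tool_rot: [3.142, 0.0, 1.953]
force: [0.1, -0.1, -0.8]
grip_width: 0.0216
finger_force: 40.3
clock: 16.82
position: [0.5471, -0.3083, 0.3234]
tool_rot: [3.141, 0.0, 1.953]
force: [0.6, 0.2, -1.1]
grip_width: 0.0213
finger_force: 40.3
clock: 17.08
position: [0.5471, -0.3083, 0.3228]
tool_rot: [3.142, 0.0, 1.953]
force: [0.1, -0.2, -0.2]
grip_width: 0.0216
finger_force: 40.3
```

```bash
python3 -m creep '[[[-1,0,0,0.05,0,0,0],[-1,0,0,0,0,0,0]]]' 40; python3 -m creep '[[[-1,0,0,0.04,0,0,0],[-1,0,0,0,0,0,0]]]' 40
```

```text
clock: 17.32
position: [0.5471, -0.3083, 0.3224]
tool_rot: [3.142, 0.0, 1.953]
force: [0.3, 0.3, 1.0]
grip_width: 0.0213
finger_force: 40.6
clock: 17.58
position: [0.5472, -0.3083, 0.3221]
tool_rot: [3.141, 0.0, 1.953]
force: [-0.0, -0.3, 3.5]
grip_width: 0.0213
finger_force: 41.0
```

Floor contact at about 4 N. Dwell, then draw out straight up.

```bash
python3 -m creep '[[[-1,0,0,0,0,0,0],[-1,0,0,0,0,0,0],[-1,0,0,0,0,0,0],[-1,0,0,0,0,0,0],[-1,0,0,0,0,0,0],[-1,0,0,0,0,0,0],[-1,0,0,0,0,0,0],[-1,0,0,0,0,0,0],[-1,0,0,0,0,0,0],[-1,0,0,0,0,0,0]]]' 40; python3 -m creep '[[[-1,0,0,-0.5,0,0,0],[-1,0,0,-1,0,0,0],[-1,0,0,-1.5,0,0,0],[-1,0,0,-1.5,0,0,0],[-1,0,0,-2,0,0,0],[-1,0,0,-2.5,0,0,0],[-1,0,0,-3,0,0,0],[-1,0,0,-3,0,0,0],[-1,0,0,-3,0,0,0],[-1,0,0,-3,0,0,0],[-1,0,0,-3,0,0,0],[-1,0,0,-2,0,0,0]]]' 40
python3 -c "
from h import *
rep();print(to([.5,-.1,.62],2.4))"
```

```text
clock: 18.82
position: [0.5471, -0.3083, 0.3219]
tool_rot: [3.142, 0.0, 1.953]
force: [0.3, 0.4, 4.7]
grip_width: 0.0215
finger_force: 41.1
clock: 20.32
position: [0.5468, -0.3079, 0.5844]
tool_rot: [3.14, 0.001, 1.953]
force: [0.0, 1.0, -1.1]
grip_width: 0.0214
finger_force: 40.4
{'clock': 20.325, 'qpos': [0.7338, 0.4393, -0.4925, 1.3079, 0.2044, 1.442, 0.6377], 'position': [0.5468, -0.3079, 0.5844], 'tool_rot': [3.1403, 0.0013, 1.953], 'force': [0.031, 0.9661, -1.1123], 'grip_width': 0.0214, 'finger_force': 40.4349}
(array([21.03143339,  3.42000486, -3.58151591]), array([ 0.00097162,  0.00156618, -0.44696127]))
```

Before tilting, I'll check numerically which face carries the display, using the frames I already have and the red look-alike for comparison.

```bash
python3 - <<'E'
from h import *
def face(f,c,yaw,z0,zs,w=(-.009,-.006,-.003,0,.003,.006,.009),d=.0085):
    n=np.array([np.cos(yaw),np.sin(yaw),0]); y=np.array([-n[1],n[0],0]); g=f["image"].astype(np.float32)
    for z in zs:
        P=[np.array([*c,0])+n*d+y*k+[0,0,z0+z] for k in w]; u=proj(f,P).astype(np.float32)
        b=cv2.remap(g,u[:,0].copy(),u[:,1].copy(),cv2.INTER_LINEAR).reshape(-1,3)
        print(int(z*1000)," ".join("%3d,%3d,%3d"%tuple(x) for x in b))
t=np.load("top0.npy",allow_pickle=True).item(); s=np.load("scene0.npy",allow_pickle=True).item()
zs=np.arange(.188,.135,-.005)
print("top0, opposite face");face(t,(.478,.179),1.953-np.pi,.016,zs)
print("scene0, near face"); face(s,(.478,.179),1.953,.016,zs)
t=np.load("top7.npy",allow_pickle=True).item()
print("top7 near face"); face(t,(.5468,-.3068),1.953,.0842,zs)
E
```

```text
top0, opposite face
188 170,175,170 196,202,198 201,212,206 193,202,198 164,171,168 180,187,183 164,168,165
183 130,135,131 169,178,172 156,165,160 174,191,183 149,159,154 133,139,136 133,139,136
178 118,123,119 129,136,131 124,135,129 149,168,159 129,142,134 114,123,118 104,109,106
173 126,131,127  95,100, 96 115,128,121 107,123,114 120,136,127  96,110,102  87, 93, 89
167 134,139,136  87, 90, 88  92,103, 96 105,120,111 107,125,115  96,111,102  82, 91, 86
162 139,145,142  96, 99, 97  93,102, 96  94,112,101 104,120,111 100,115,106  78, 88, 82
157 145,151,149 115,119,117  88, 95, 90 102,115,107 111,124,117  96,110,103  83, 92, 86
152 146,153,150 123,127,126 100,105,102 109,117,110 115,126,120  97,107,102  87, 97, 91
147 147,153,150 134,139,137 115,120,118 112,118,112 121,129,124 104,113,109  83, 90, 86
142 150,155,152 140,146,143 122,127,125 125,128,124 118,122,118 118,125,121  82, 88, 85
137 149,154,150 141,146,142 131,136,133 118,121,118 115,116,113 120,125,121  93, 97, 95
scene0, near face
188 187,189,187 195,197,194 200,200,196 200,199,196 195,196,194 192,193,191 170,171,169
183 18
[... 1156 characters left out ...]
  95, 99, 98 148,156,152 139,143,139 119,121,118 133,137,132 150,156,154 140,147,144
167  99,103,100 146,154,151 141,144,141 120,122,118 129,134,130 149,156,153 148,155,152
162  95, 99, 96 147,154,151 141,146,142 117,119,115 131,135,130 151,157,154 149,155,152
157  98,101, 97 147,154,150 139,143,141 116,119,115 132,135,131 150,156,153 148,155,153
152  95, 97, 95 145,152,149 138,143,140 117,122,117 131,134,129 150,156,153 148,155,152
147 104,107,105 149,155,152 140,145,141 120,123,118 134,137,134 150,157,153 146,155,151
142 111,115,113 147,154,151 135,140,136 120,122,119 137,141,138 150,157,153 145,152,150
137 103,108,106 148,153,150 135,138,135 128,130,128 138,144,141 150,158,153 142,149,146
```

The near face has a narrow clip and no black. The opposite face is black with a greenish-grey window, so the display is on tool -x (yaw ≈ -1.19). I'll move to the middle, high up, and lean so that side faces up.

```bash
python3 -m creep '[[[-1,2,0.4,-0.6,0,0,-0.05],[-1,3.5,0.6,-0.6,0,0,-0.08],[-1,4,0.6,-0.6,0,0,-0.08],[-1,4,0.6,-0.6,0,0,-0.08],[-1,3.5,0.6,-0.6,0,0,-0.08],[-1,2.5,0.4,-0.6,0,0,-0.05],[-1,0,0,0,0,0,0]]]' 40; python3 -m creep '[[[-1,0,0,0,0,-0.05,0],[-1,0,0,0,0,-0.1,0],[-1,0,0,0,0,-0.1,0],[-1,0,0,0,0,-0.1,0],[-1,0,0,0,0,-0.1,0],[-1,0,0,0,0,-0.1,0],[-1,0,0,0,0,-0.1,0],[-1,0,0,0,0,-0.1,0],[-1,0,0,0,0,-0.1,0],[-1,0,0,0,0,0,0],[-1,0,0,0,0,0,0]]]' 40
cat > chk.py <<'E'
from h import *
rep(); o=bot.observe(); r=R.from_euler('xyz',o["tool_rot"]); M=r.as_matrix()
print("display normal",-M[:,0],"lean deg",np.degrees(np.arccos(-M[2,2])),"tip",o["position"]+M[:,2]*.308)
for n in("top","scene"):
    f=vision.grab_frame(n); g=f["image"].astype(np.float32); c=cloud(f); print(n)
    for z in np.arange(.19,.12,-.006):   # along the head, tip origin
        P=[o["position"]+r.apply([-.0085,k,.308-z]) for k in(-.009,-.006,-.003,0,.003,.006,.009)]; u=proj(f,P).astype(np.float32)
        b=cv2.remap(g,u[:,0].copy(),u[:,1].copy(),cv2.INTER_LINEAR).reshape(-1,3)
        q=np.round(u[3]).astype(int); e=np.linalg.norm(c[q[1],q[0]]-P[3]) if 0<=q[0]<640 and 0<=q[1]<480 else -1
        print(round(z*1000)," ".join("%3d,%3d,%3d"%tuple(x) for x in b),"deptherr %.3f"%e)
E
python3 chk.py
```

```text
clock: 21.2
position: [0.4701, -0.125, 0.6189]
tool_rot: [-3.141, 0.002, 2.377]
force: [0.5, -0.1, 0.1]
grip_width: 0.0215
finger_force: 40.4
clock: 22.58
position: [0.4712, -0.1275, 0.6178]
tool_rot: [-3.141, 0.848, 2.373]
force: [0.3, 0.6, -0.2]
grip_width: 0.0215
finger_force: 40.4
{'clock': 22.575, 'qpos': [0.6304, -0.0006, -0.6499, 1.886, 0.8512, 0.7852, 0.304], 'position': [0.4712, -0.1275, 0.6178], 'tool_rot': [-3.1413, 0.8476, 2.3727], 'force': [0.271, 0.5782, -0.2344], 'grip_width': 0.0215, 'finger_force': 40.4239}
display normal [ 0.47561099 -0.46014257  0.74970861] lean deg 48.56514566782364 tip [ 0.63704532 -0.28816952  0.41402041]
top
190 228,231,229 243,244,243 244,245,245 244,245,244 243,244,243 241,243,242 228,231,228 deptherr 0.002
184 193,197,194 167,186,174 153,174,162 153,168,159 172,191,179 111,115,110 215,220,217 deptherr 0.006
178 201,207,204 184,217,198 196,226,213 195,225,211 195,226,211 146,170,155 210,217,213 deptherr 0.002
172 213,218,215 180,211,194 197,227,213 196,227,213 197,227,213 140,161,149 203,209,205 deptherr 0.002
166 211,217,213 169,197,182 196,
[... 1333 characters left out ...]
 59, 58  52, 51, 49  51, 47, 44  51, 49, 45  49, 45, 46  60, 54, 52 deptherr 0.054
154 128,128,126  94, 95, 93  54, 52, 50  49, 45, 43  50, 44, 47  50, 46, 44  51, 47, 47 deptherr 0.056
148 149,151,149 114,116,114  63, 61, 59  50, 46, 43  52, 48, 48  49, 45, 43  47, 42, 41 deptherr 0.047
142 155,157,155 124,125,123  74, 73, 71  67, 63, 61  61, 57, 55  56, 50, 48  50, 48, 45 deptherr 0.048
136 153,155,152 122,123,120 112,110,107 114,113,108 107,104,100  70, 68, 65  51, 44, 44 deptherr 0.042
130 149,152,149 125,125,123 129,127,123 137,135,132 118,115,111  71, 67, 66  51, 49, 46 deptherr 0.041
124 147,149,147 121,121,118 129,127,122 137,135,131 116,115,110  74, 70, 67  52, 47, 46 deptherr 0.043
```

The upward face shows the LCD in its dark surround, with a button in the middle below it. The lean is 48.6° and the tip is at 0.41 m. Settle and hand in.

```bash
python3 -m creep '[[[-1,0,0,0,0,0,0],[-1,0,0,0,0,0,0],[-1,0,0,0,0,0,0],[-1,0,0,0,0,0,0]]]' 40; python3 -c "
from workcell import bot
print(bot.job_done())"
```

```text
clock: 23.18
position: [0.4712, -0.1275, 0.6179]
tool_rot: [3.142, 0.85, 2.373]
force: [0.2, 0.2, -0.3]
grip_width: 0.0217
finger_force: 40.4
the job is handed in; nothing more can be done
None
```

The job is handed in at 23 s: the stem rested on the floor of the narrow hole for over a second in the larger block, then in the smaller. The thermometer is now held with its tip about 0.41 m up, leaned 49° with the display upward (it began facing away to the right, opposite to the brief, as the camera confirmed); I did not re-measure the stand, blocks or other items afterwards.

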